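Find and tag the tired centrifuge mount

TASK

One of the three spring mounts of the centrifuge has gone soft. With your fingertips press down their round rubber pads one after the other, starting at the robot's left (+y) and ending at its right, each by about half a centimetre, to feel which is the softest; then push only that mount's white tag fully down and draw the hand clear. Do not lift or shift the mounts, and leave everything else on the bench alone.

Things in the scene. Friction and masses are not known exactly. Their poses are not given: they have to be found in the camera images.
- mount_a: one of three look-alike loose spring mounts: grey base plate 150 (its x) x 80 (its y) x 12 mm, about 0.9 kg, never more than 0.5 rad of yaw; origin at the centre of the underside. On its centre line stand the round pad, 30 mm towards +x of the origin, and the tag, 45 mm towards -x. Which mount is the softest cannot be seen, and where it stands in the row changes from start to start.
- mount_a_pad_top (a point): centre of the top face of mount_a's black rubber pad (disc 50 mm across, 12 mm thick, on a coil spring); 70 mm above the table when free
- mount_a_pad (a joint): how far mount_a's pad is pressed down, m: about 0 free (it sags under half a millimetre of its own 20 g), 0.012 bottomed. It springs back. Force = stiffness x travel; the stiffnesses of the three are 0.4, 0.9 and 1.8 N/mm
- mount_a_tag_top (a point): centre of the top face of mount_a's tag, an upright white plastic block 16 (x) x 28 (y) x 36 mm on a stem in a guide; 100 mm above the table when up, 85 mm when down
- mount_a_tag (a joint): how far mount_a's tag is pushed down, m: 0 up, 0.015 fully down; it moves against about 3 N of friction and stays where it is left
- mount_b: one of three look-alike loose spring mounts: grey base plate 150 (its x) x 80 (its y) x 12 mm, about 0.9 kg, never more than 0.5 rad of yaw; origin at the centre of the underside. On its centre line stand the round pad, 30 mm towards +x of the origin, and the tag, 45 mm towards -x. Which mount is the softest cannot be seen, and where it stands in the row changes from start to start.
- mount_b_pad_top (a point): centre of the top face of mount_b's black rubber pad (disc 50 mm across, 12 mm thick, on a coil spring); 70 mm above the table when free
- mount_b_pad (a joint): how far mount_b's pad is pressed down, m: about 0 free (it sags under half a millimetre of its own 20 g), 0.012 bottomed. It springs back. Force = stiffness x travel; the stiffnesses of the three are 0.4, 0.9 and 1.8 N/mm
- mount_b_tag_top (a point): centre of the top face of mount_b's tag, an upright white plastic block 16 (x) x 28 (y) x 36 mm on a stem in a guide; 100 mm above the table when up, 85 mm when down
- mount_b_tag (a joint): how far mount_b's tag is pushed down, m: 0 up, 0.015 fully down; it moves against about 3 N of friction and stays where it is left
- mount_c: one of three look-alike loose spring mounts: grey base plate 150 (its x) x 80 (its y) x 12 mm, about 0.9 kg, never more than 0.5 rad of yaw; origin at the centre of the underside. On its centre line stand the round pad, 30 mm towards +x of the origin, and the tag, 45 mm towards -x. Which mount is the softest cannot be seen, and where it stands in the row changes from start to start.
- mount_c_pad_top (a point): centre of the top face of mount_c's black rubber pad (disc 50 mm across, 12 mm thick, on a coil spring); 70 mm above the table when free
- mount_c_pad (a joint): how far mount_c's pad is pressed down, m: about 0 free (it sags under half a millimetre of its own 20 g), 0.012 bottomed. It springs back. Force = stiffness x travel; the stiffnesses of the three are 0.4, 0.9 and 1.8 N/mm
- mount_c_tag_top (a point): centre of the top face of mount_c's tag, an upright white plastic block 16 (x) x 28 (y) x 36 mm on a stem in a guide; 100 mm above the table when up, 85 mm when down
- mount_c_tag (a joint): how far mount_c's tag is pushed down, m: 0 up, 0.015 fully down; it moves against about 3 N of friction and stays where it is left
- vial_left: small capped vial, 24 mm across, 45 mm tall, standing between the left and middle mounts; origin at the centre of the underside; leave alone
- vial_right: the same kind of vial, standing between the middle and right mounts; origin at the centre of the underside; leave alone
- pipette: pipette lying flat, 250 mm long (its x), 30 mm high, beyond the mounts; origin under its middle; leave alone
- carton: white carton with a green band, 70 x 120 x 45 mm, beyond the right mount; origin at the centre of the underside; leave alone
- bottle_large: capped bottle 72 mm across, 170 mm tall, to the right of the mounts; origin at the centre of the underside; leave alone
- bottle_small: capped bottle 52 mm across, 100 mm tall, to the right of the mounts; origin at the centre of the underside; leave alone
Things that resemble listed ones, but are neither listed nor needed, are in the scene too. Leave any orange or pink look-alike of the mount_b alone.

How it is judged (in metres and radians):
On the way, in this order (a step that is already met when the one before it is completed fails the run):
1. the left mount's pad is pressed down by at least 3 mm (((world y of mount_a above 0.13 m and value of joint mount_a_pad above 0.003 m) or (world y of mount_b above 0.13 m and value of joint mount_b_pad above 0.003 m) or (world y of mount_c above 0.13 m and value of joint mount_c_pad above 0.003 m))), for 0.1 s.
2. the middle mount's pad is pressed down by at least 3 mm (((world y of mount_a between -0.13 and 0.13 m and value of joint mount_a_pad above 0.003 m) or (world y of mount_b between -0.13 and 0.13 m and value of joint mount_b_pad above 0.003 m) or (world y of mount_c between -0.13 and 0.13 m and value of joint mount_c_pad above 0.003 m))), for 0.1 s.
3. the right mount's pad is pressed down by at least 3 mm (((world y of mount_a below -0.13 m and value of joint mount_a_pad above 0.003 m) or (world y of mount_b below -0.13 m and value of joint mount_b_pad above 0.003 m) or (world y of mount_c below -0.13 m and value of joint mount_c_pad above 0.003 m))), for 0.1 s.
4. the tag of the softest mount (the one whose free pad sags most) is down by at least 12 of its 15 mm (((value of joint mount_a_tag above 0.012 m and value of joint mount_a_pad between 0.00035 and 0.002 m) or (value of joint mount_b_tag above 0.012 m and value of joint mount_b_pad between 0.00035 and 0.002 m) or (value of joint mount_c_tag above 0.012 m and value of joint mount_c_pad between 0.00035 and 0.002 m))), for 0.2 s.
At the end, for the whole second after the job is handed in: The softest mount's tag is at least 12 mm down, the other two tags are less than 4 mm down, all pads are back up (within 2 mm), and the mounts stand upright (within 0.1 rad), at rest, within 30 mm of where they started (((value of joint mount_a_pad above 0.00035 m and value of joint mount_a_tag above 0.012 m) or (not (value of joint mount_a_pad above 0.00035 m) and value of joint mount_a_tag below 0.004 m)) and ((value of joint mount_b_pad above 0.00035 m and value of joint mount_b_tag above 0.012 m) or (not (value of joint mount_b_pad above 0.00035 m) and value of joint mount_b_tag below 0.004 m)) and ((value of joint mount_c_pad above 0.00035 m and value of joint mount_c_tag above 0.012 m) or (not (value of joint mount_c_pad above 0.00035 m) and value of joint mount_c_tag below 0.004 m)) and value of joint each of mount_a_pad, mount_b_pad, mount_c_pad below 0.002 m and distance of each of mount_a, mount_b, mount_c from where it was at the start of the episode below 0.03 m and angle between each of mount_a, mount_b, mount_c's own z axis and vertical below 0.1 rad and linear speed of each of mount_a, mount_b, mount_c below 0.02 m/s); the robot touches nothing.
It fails at once if a mount is lifted by more than 10 mm, shifted by more than 30 mm, or tipped by more than 0.2 rad (height (world z) of any of mount_a, mount_b, mount_c above 0.01 m or distance of any of mount_a, mount_b, mount_c from where it was at the start of the episode above 0.03 m or angle between any of mount_a, mount_b, mount_c's own z axis and vertical above 0.2 rad).
It fails at once if a bystander is lifted by more than 10 mm or shifted by more than 25 mm (height (world z) of any of vial_left, vial_right, pipette, carton, bottle_large, bottle_small above 0.01 m or distance of any of vial_left, vial_right, pipette, carton, bottle_large, bottle_small from where it was at the start of the episode above 0.025 m).
It also fails if it takes over 48 s, if anything falls off the work surface, if the arm or the gripper's body presses on something with over 40 N, if the wrist force passes 120 N, or if a joint passes its speed limit or range.

ROBOT

A 7-joint arm with a two-finger parallel gripper is mounted at the origin on the work surface. World frame = base frame: x ahead of the robot, y to its left, z up, the work surface at z = 0. Lengths are in m, angles in degrees, forces in N, time in s.
With the tool pointing down it reaches from about 0.35 to 0.9 m from the base axis. Payload 8.1 kg.
Tool frame: the origin (TCP) lies between the finger pads; the fingertips stand 17 mm ahead of it and the grasp point (between the pads) lies 2 mm behind it; z points along the fingers, y is the line along which they close (so a half turn about z gives the same grasp; the last joint's range is limited). The gripper opens to 85 mm and grips with 20 to 120 N. Pads are 22 mm wide; open, the fingers measure 114 mm over their backs; the gripper's body (76 mm by 85 mm) begins 54 mm behind the grasp point. The pads swing forward as they close: fully open they stand 13 mm farther back than shut.
Start: joints at [67.575, 24.895, 1.432, 90.138, -0.665, 64.973, -4.303], TCP at [0.178, -0.599, 0.248] pointing down, gripper open.
Joint ranges: [-149.89, 149.89], [-25.12, 119.58], [-72.63, 75.52], [4.76, 147.25], [-75.54, 255.54], [6.69, 114.76], [-157.13, 157.13]. Speed limits (degrees/s): [127.2, 127.2, 172.46, 172.46, 180, 180, 180].

INTERFACE

Orientations are given as [roll, pitch, yaw] about the fixed x, y, z axes, in that order (R = Rz(yaw) Ry(pitch) Rx(roll)).
In Python, from station import robot gives the robot as it stands.
- The arm moves only by the tool arm_command, never from a script. Its argument "moves" is text: rows parted by semicolons, each of 7 numbers parted by spaces: the shift along the tool's x, y, z in units of 0.1 m (1.0 is 0.1 m), then the turn, a rotation vector about the tool's x, y, z in units of 180 degrees (1.0 is 180 degrees), then the opening, from 0 (shut) to 1 (fully open). In form: dx dy dz rx ry rz hand; .... A call has 1 to 20 rows; each row is the pose to reach, as a shift and turn from the pose commanded when the call began, along the tool's axes at that moment, turning the shorter way round; what a row does not reach only later rows make up. A row lasts 1/10 s, in which the tool goes at most 50 mm and 8.59 degrees, less where a joint would pass 70% of its speed; a pose out of reach is approached as far as the arm can. A call with a number of a shift or a turn outside -1 to 1 is refused whole. A call with a gripper value outside its range is refused whole. The fingers move at their own pace and stop on an object; the grip force is fixed at half the most. Time passes only in rows, so rows that repeat a pose let the fingers close. It gives the time, the measured TCP pose, the force, the opening and the grip force at its end, in the units of the state.
- robot.state(): the state, without advancing time (a new reading comes with each control period).
- robot.snapshot(name): name is "side" or "top" or "wrist"; returns the picture (400x640x3 uint8, red, green, blue); there is no depth.
- robot.calibration(name): a dict with "fx", "fy", "cx", "cy" (pixels), "k1" (the pictures are not rectified: a ray, as slopes to the right and down, at radius r is drawn at 1 + k1 r^2 times it, then the intrinsics apply), "rvec" (rotation vector, rad) and "tvec" (3), from world to camera coordinates, as OpenCV has them; the wrist camera has in their place "T_tool_cam" (4x4, takes a point from camera to tool coordinates, whose origin is the TCP and whose axes are the flange's). Camera axes: x right, y down, z forward; pixel columns grow to the right and rows downward; lengths in m; the calibration is good to about 2 mm. A picture is of the moment at which its call begins: read the wrist's pose just before it. calibration takes no time and is no camera call.
- robot.hand_in(): hands the job in; it is judged then, once.
Trained networks look in the newest picture that a camera, given by its name, has taken for a name from the list of things; names that differ only in an ending like _2 or _b are one class to them, and where a whole thing is asked for, a point or a joint stands for the part that bears it (a point fixed in the world has none). Each returns a list of dicts, best first, with "confidence" (0 to 1); they miss things now and then, are a little off and sometimes report something else, mostly with a low value. They report only what shows in the picture. A call takes as long as a camera call. They do not tell look-alikes from the thing itself.
- robot.silhouettes(camera, query): "region" (400x640 bool, what is visible of it) and "bbox" ([left, top, right, bottom] in pixels, round what is visible of it).
- robot.place_of(camera, query): "at" ([column, row] in pixels: a listed point, or the origin of a listed thing).
The state is a dict: "time": time; "q": joint angles; "qvel": joint speeds; "joint_torque": joint torques, N m; "eef_pos": TCP position; "eef_rot": TCP orientation; "ft_force": force on the tool from outside, world axes, zero at the start; "moment": the same for the moment, N m; "opening": finger opening in m; "grip_force": force on a finger pad.
Only numpy, scipy, OpenCV 4.12 (cv2) and the standard library are available. Lean on these libraries where they do the work, as an engineer would, in place of code of your own. Each camera call takes 0.05 s, during which the arm holds its last target. There are 200 camera calls.

## Working session

There is one attempt and no reset: what is moved stays moved. The work goes in short steps, Python scripts to look and compute and a tool call to move; the robot and the scene stay as the last step left them, time stands still between calls to the robot, and variables do not carry over. Pictures are saved under pics/ and viewed, at most 10 in all, crops included, and the job is handed in when it is done.

Besides the shell and the picture viewer there is one more tool, called after "Call:" by a JSON object that holds its "api" and its "payload", one argument or row to a line. arm_command: Moves the arm, as the interface text tells. Shifts and turns lie within -1 to 1; 1 stands for 0.1 m of shift or 180 degrees of turn. Its arguments: {"type":"object","properties":{"moves":{"type":"string"}},"required":["moves"]}

```bash
mkdir -p pics; cat > h.py <<'E'
import numpy as np, cv2
from station import robot
from scipy.spatial.transform import Rotation as R
def ray(cam,uv,st=None):
    c=robot.calibration(cam)
    d=(np.array(uv,float)-[c['cx'],c['cy']])/[c['fx'],c['fy']]
    u=d.copy()
    for _ in range(20): u=d/(1+c['k1']*(u@u))
    v=np.array([u[0],u[1],1])
    if 'rvec' in c:
        M=cv2.Rodrigues(np.array(c['rvec'],float))[0]; return -M.T@np.array(c['tvec']),M.T@v
    T=np.array(c['T_tool_cam']); Rt=R.from_euler('xyz',st['eef_rot'],degrees=True).as_matrix()
    return Rt@T[:3,3]+st['eef_pos'],Rt@T[:3,:3]@v
def at_z(cam,uv,z,st=None):
    o,d=ray(cam,uv,st); return o+d*(z-o[2])/d[2]
E
python3 - <<'E'
from h import *
s=robot.state();print(s)
for c in ['top','side']:
    im=robot.snapshot(c);cv2.imwrite(f'pics/{c}0.png',im[:,:,::-1])
    for q,z in [('mount_a_pad_top',.07),('mount_a_tag_top',.1),('mount_a',0),('vial_left',0)]:
        for r in robot.place_of(c,q): print(c,q,np.round(r['at']),round(r['confidence'],2),np.round(at_z(c,r['at'],z),3))
E
```

```text
{'time': 0.0, 'q': array([67.57477474, 24.93732357,  1.43055197, 90.19059481, -0.66495565,
       64.97255341, -4.30357262]), 'qvel': array([-0.02080364, -0.07905885,  0.11547553, -0.04499947, -0.09506775,
        0.11479477,  0.02491694]), 'joint_torque': array([-1.62878659e-03, -6.70472574e+01,  1.02413479e+00, -3.16218424e+01,
        1.53909274e-02,  1.24204037e-02,  8.26377857e-06]), 'eef_pos': array([ 0.17781009, -0.59866352,  0.24750635]), 'eef_rot': array([-1.79908182e+02,  7.95561722e-03,  1.65421391e+01]), 'ft_force': array([-0.1580961 , -0.41903525, -0.0212983 ]), 'moment': array([-0.03687235,  0.01622822, -0.0209663 ]), 'grip_force': 0.0, 'opening': 0.08562934108305363}
top mount_a_pad_top [370. 180.] 0.61 [ 0.534 -0.257  0.07 ]
top mount_a_tag_top [209. 193.] 0.7 [0.491 0.238 0.1  ]
top mount_a_tag_top [371. 202.] 0.55 [ 0.462 -0.251  0.1  ]
top mount_a [298. 168.] 0.97 [ 0.592 -0.027  0.   ]
top mount_a [406. 290.] 0.68 [ 0.194 -0.369  0.   ]
top mount_a [207. 197.] 0.64 [0.497 0.272 0.   ]
top mount_a [208. 275.] 0.63 [0.243 0.261 0.   ]
top mount_a [370. 190.] 0.57 [ 0.517 -0.265  0.   ]
top mount_a [429. 197.] 0.5 [ 0.493 -0.459  0.   ]
side mount_a_pad_top [311. 165.] 0.53 [ 0.542 -0.264  0.07 ]
side mount_a_tag_top [334. 162.] 0.53 [ 0.472 -0.261  0.1  ]
side mount_a [272. 242.] 0.95 [ 0.584 -0.011  0.   ]
side mount_a [375. 355.] 0.91 [0.251 0.248 0.   ]
side mount_a [266. 343.] 0.85 [0.497 0.283 0.   ]
side mount_a [320. 183.] 0.66 [ 0.516 -0.269  0.   ]
side mount_a [433. 180.] 0.62 [ 0.19  -0.369  0.   ]
side vial_left [284. 288.] 0.55 [0.504 0.127 0.   ]
side vial_left [321. 186.] 0.39 [ 0.51  -0.256  0.   ]
```

View pics/top0.png

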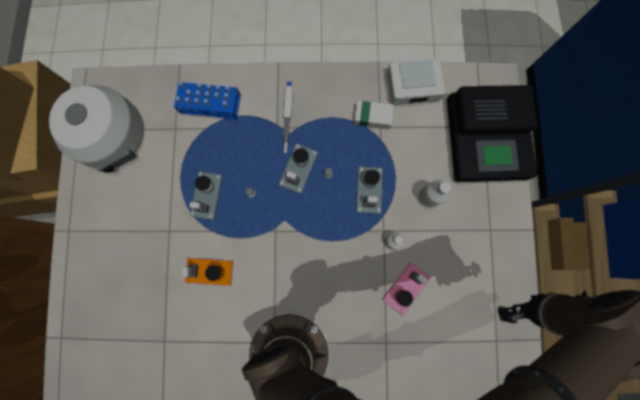

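View pics/side0.png

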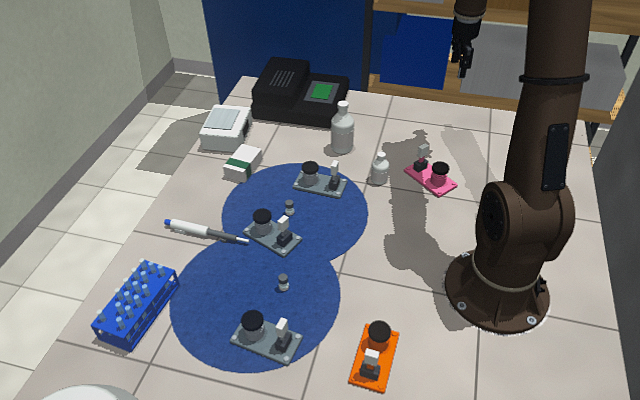

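The side view shows the mounts clearly: left pad (252,320), middle (262,216), right (310,168). The orange and pink look-alikes are at (375,355) and (433,180). In the top view the pads are at (203,183), (301,156) and (371,177).

Call:
{"api": "arm_command", "payload": {
  "moves": "1 -1 0 0 0 0 0;1 -1 0 0 0 0 0;1 -1 0 0 0 0 0;1 -1 0 0 0 0 0"
}}

```text
time: 0.9
eef_pos: [0.2492, -0.4698, 0.2486]
eef_rot: [-179.9, -0.1, 17.0]
ft_force: [0.6, 0.4, -0.7]
opening: 0.0281
grip_force: 0.0
```

```bash
python3 - <<'E'
from h import *
P={'L':((203,183),(252,318),(195,206),(283,322)),'M':((301,156),(262,214),(292,175),(283,221)),'R':((371,177),(310,167),(371,200),(335,163))}
for k,(a,b,c,d) in P.items(): print(k,[np.round(at_z(n,p,z),3)[:2] for n,p,z in [('top',a,.07),('side',b,.07),('top',c,.1),('side',d,.1)]])
E
```

```text
L [array([0.529, 0.266]), array([0.529, 0.269]), array([0.452, 0.278]), array([0.452, 0.279])]
M [array([ 0.613, -0.041]), array([ 0.615, -0.04 ]), array([ 0.546, -0.015]), array([ 0.543, -0.003])]
R [array([ 0.545, -0.258]), array([ 0.543, -0.256]), array([ 0.468, -0.253]), array([ 0.468, -0.257])]
```

Call:
{"api": "arm_command", "payload": {
  "moves": "1 -1 0 0 0 0 0;1 -1 0 0 0 0 0;1 -1 0 0 0 0 0;1 -1 0 0 0 0 0"
}}

```text
time: 1.3
eef_pos: [0.3158, -0.3458, 0.2487]
eef_rot: [-179.9, -0.1, 17.0]
ft_force: [0.1, -0.2, -0.7]
opening: -0.0001
grip_force: 0.0
```

Call:
{"api": "arm_command", "payload": {
  "moves": "1 -1 0 0 0 0 0;1 -1 0 0 0 0 0;1 -1 0 0 0 0 0;1 -1 0 0 0 0 0"
}}

```text
time: 1.7
eef_pos: [0.3828, -0.222, 0.2488]
eef_rot: [-180.0, -0.1, 17.0]
ft_force: [-0.5, -0.7, 0.9]
opening: 0.0003
grip_force: 0.0
```

Call:
{"api": "arm_command", "payload": {
  "moves": "0.7 -1 0 0 0 0 0;0.7 -1 0 0 0 0 0;0.7 -1 0 0 0 0 0;0.7 -1 0 0 0 0 0"
}}

```text
time: 2.1
eef_pos: [0.42, -0.1083, 0.2486]
eef_rot: [-180.0, -0.1, 16.8]
ft_force: [0.3, -0.6, 0.3]
opening: -0.0002
grip_force: 0.0
```

Call:
{"api": "arm_command", "payload": {
  "moves": "0.7 -1 0 0 0 0 0;0.7 -1 0 0 0 0 0;0.7 -1 0 0 0 0 0;0.7 -1 0 0 0 0 0"
}}

```text
time: 2.5
eef_pos: [0.4586, 0.0069, 0.2484]
eef_rot: [-180.0, -0.1, 16.7]
ft_force: [-0.2, -0.6, 0.7]
opening: -0.0001
grip_force: 0.0
```

Call:
{"api": "arm_command", "payload": {
  "moves": "0.7 -1 0 0 0 0 0;0.7 -1 0 0 0 0 0;0.7 -1 0 0 0 0 0;0.7 -1 0 0 0 0 0"
}}

```text
time: 2.9
eef_pos: [0.4972, 0.1222, 0.2481]
eef_rot: [-180.0, -0.0, 16.7]
ft_force: [0.2, -0.9, -0.0]
opening: -0.0002
grip_force: 0.0
```

Call:
{"api": "arm_command", "payload": {
  "moves": "0.7 -1 0 0 0 0 0;0.7 -1 0 0 0 0 0;0.7 -1 0 0 0 0 0;0.7 -1 0.6 0 0 0 0;0.7 -1 0.6 0 0 0 0"
}}

```text
time: 3.4
eef_pos: [0.5336, 0.2325, 0.1838]
eef_rot: [179.8, 0.4, 16.4]
ft_force: [-0.8, -2.1, -0.1]
opening: -0.0
grip_force: 0.0
```

```bash
python3 - <<'E'
from h import *
s=robot.state();print(s['eef_pos'])
im=robot.snapshot('wrist');cv2.imwrite('pics/w1.png',im[:,:,::-1])
for q,z in [('mount_a_pad_top',.07),('mount_a_tag_top',.1)]:
    for r in robot.place_of('wrist',q): print(q,np.round(r['at']),round(r['confidence'],2),np.round(at_z('wrist',r['at'],z,s),3))
E
```

```text
[0.53363182 0.23254117 0.1837868 ]
```

View pics/w1.png

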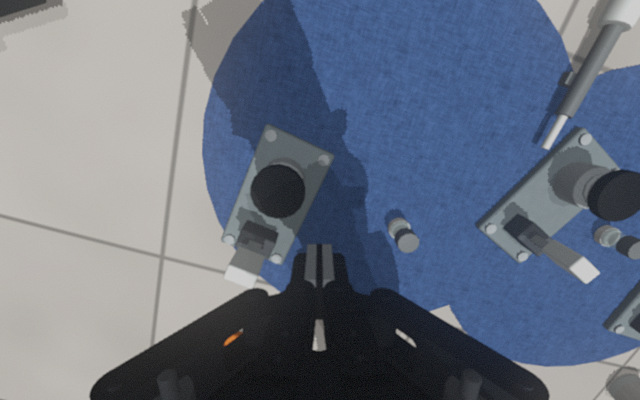

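The wrist view shows the left pad at (278,190) with its tag top at (241,275). The middle pad is at (613,195) and its tag top at (584,271).

```bash
python3 - <<'E'
from h import *
s=robot.state();print(s['eef_pos'],s['eef_rot'],s['ft_force'])
for uv,z in [((278,190),.07),((241,275),.1),((613,195),.07),((584,271),.1)]: print(at_z('wrist',uv,z,s).round(3))
M=R.from_euler('xyz',s['eef_rot'],degrees=True).as_matrix()
print(M.T@(np.array([.529,.267,.1])-s['eef_pos'])*10)
E
```

```text
[0.53506298 0.23417287 0.1882326 ] [1.79905379e+02 1.16358507e-01 1.63869972e+01] [ 0.28609531 -0.44965547  0.77729667]
[0.534 0.274 0.07 ]
[0.458 0.285 0.1  ]
[ 0.618 -0.028  0.07 ]
[ 0.548 -0.011  0.1  ]
[ 0.03623797 -0.3334979   0.88170471]
```

Call:
{"api": "arm_command", "payload": {
  "moves": "0.06 -0.36 0.3 0 0 0 0;0.06 -0.36 0.6 0 0 0 0;0.06 -0.36 0.9 0 0 0 0;0.06 -0.36 0.9 0 0 0 0;0.06 -0.36 0.9 0 0 0 0;0.06 -0.36 0.9 0 0 0 0"
}}

```text
time: 4.15
eef_pos: [0.5318, 0.2734, 0.1009]
eef_rot: [-180.0, -0.2, 16.5]
ft_force: [-0.5, -0.1, 0.4]
opening: 0.0001
grip_force: 0.0
```

```bash
python3 - <<'E'
from h import *
s=robot.state();print(s['eef_pos'],s['ft_force'])
im=robot.snapshot('wrist');cv2.imwrite('pics/w2.png',im[:,:,::-1])
E
```

```text
[0.53176251 0.27338727 0.10087682] [-0.53269804 -0.1436322   0.42512951]
```

View pics/w2.png

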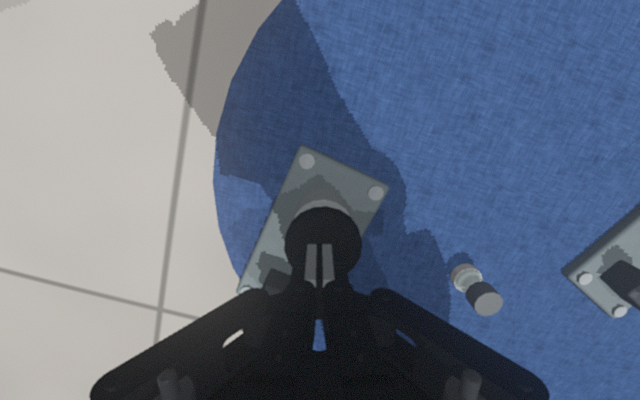

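Fingertips sit over the left pad (pad centre about (323,243)). Next I press in small steps.

Call:
{"api": "arm_command", "payload": {
  "moves": "0 0 0.05 0 0 0 0;0 0 0.1 0 0 0 0;0 0 0.13 0 0 0 0;0 0 0.13 0 0 0 0;0 0 0.13 0 0 0 0"
}}

```text
time: 4.7
eef_pos: [0.5303, 0.2731, 0.0854]
eef_rot: [180.0, 0.0, 16.5]
ft_force: [-0.9, -1.4, 2.7]
opening: -0.0002
grip_force: 1.5
```

Call:
{"api": "arm_command", "payload": {
  "moves": "0 0 0.02 0 0 0 0;0 0 0.04 0 0 0 0;0 0 0.04 0 0 0 0;0 0 0.04 0 0 0 0;0 0 0.04 0 0 0 0"
}}

```text
time: 5.2
eef_pos: [0.5303, 0.2732, 0.0819]
eef_rot: [180.0, -0.0, 16.5]
ft_force: [-0.9, -2.5, 9.2]
opening: 0.0
grip_force: 4.7
```

Slope is about 1.86 N/mm, so the left mount is the stiff one and it was pressed about 5 mm. Now to the middle.

Call:
{"api": "arm_command", "payload": {
  "moves": "0 0 -0.5 0 0 0 0;0 0 -0.8 0 0 0 0;0 0.5 -0.8 0 0 0 0;0 1 -0.8 0 0 0 0;0 1 -0.8 0 0 0 0"
}}

```text
time: 5.7
eef_pos: [0.5612, 0.1683, 0.1607]
eef_rot: [179.7, 0.1, 15.9]
ft_force: [-0.3, 0.2, -0.0]
opening: 0.0002
grip_force: 0.0
```

Call:
{"api": "arm_command", "payload": {
  "moves": "0 0.5 0 0 0 0 0;0 1 0 0 0 0 0;0 1 0 0 0 0 0"
}}

```text
time: 6.0
eef_pos: [0.5889, 0.0722, 0.1603]
eef_rot: [179.7, 0.1, 15.9]
ft_force: [-0.7, -0.5, -0.8]
opening: 0.0002
grip_force: 0.0
```

Call:
{"api": "arm_command", "payload": {
  "moves": "-0.06 0.5 0 0 0 0 0;-0.06 1 0 0 0 0 0;-0.06 1 0 0 0 0 0;-0.06 1 0 0 0 0 0"
}}

```text
time: 6.4
eef_pos: [0.6097, -0.0177, 0.1606]
eef_rot: [-180.0, 0.1, 16.3]
ft_force: [0.7, 1.3, 0.1]
opening: -0.0004
grip_force: 0.0
```

```bash
python3 - <<'E'
from h import *
s=robot.state();print(s['eef_pos'],s['eef_rot'],s['ft_force'])
im=robot.snapshot('wrist');cv2.imwrite('pics/w3.png',im[:,:,::-1])
E
```

```text
[ 0.60972611 -0.01766422  0.16063661] [-1.79998033e+02  5.60563538e-02  1.63295375e+01] [0.72846276 1.26859184 0.05781221]
```

View pics/w3.png

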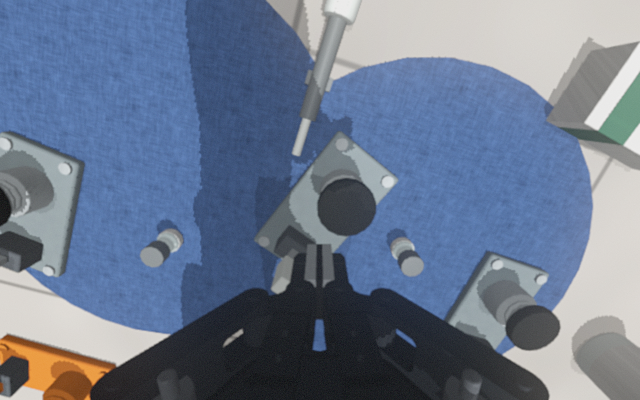

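The middle pad is at (346,207) and the right pad at (533,327).

```bash
python3 - <<'E'
from h import *
s=robot.state();print(s['eef_pos'])
for uv,z in [((346,207),.07),((533,327),.07)]: print(at_z('wrist',uv,z,s).round(3))
M=R.from_euler('xyz',s['eef_rot'],degrees=True).as_matrix()
print(M.T@(np.array([.615,-.037,.1])-s['eef_pos'])*10)
E
```

```text
[ 0.60955079 -0.0156554   0.16085968]
[ 0.619 -0.034  0.07 ]
[ 0.552 -0.251  0.07 ]
[-0.00802031  0.22065436  0.60841271]
```

Call:
{"api": "arm_command", "payload": {
  "moves": "0 0.22 0 0 0 0 0;0 0.22 0.3 0 0 0 0;0 0.22 0.6 0 0 0 0;0 0.22 0.6 0 0 0 0;0 0.22 0.6 0 0 0 0;0 0.22 0.6 0 0 0 0"
}}

```text
time: 7.05
eef_pos: [0.617, -0.0359, 0.103]
eef_rot: [180.0, -0.1, 16.6]
ft_force: [0.0, 0.2, 0.6]
opening: -0.0001
grip_force: 0.0
```

```bash
python3 - <<'E'
from h import *
s=robot.state();print(s['eef_pos'],s['ft_force'])
im=robot.snapshot('wrist');cv2.imwrite('pics/w4.png',im[:,:,::-1])
E
```

```text
[ 0.61703041 -0.03590871  0.10295453] [0.04721963 0.1545743  0.60545071]
```

View pics/w4.png

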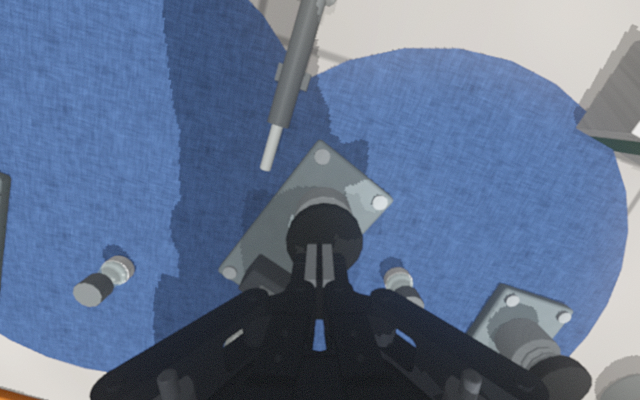

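Fingertips at about (320,260) are over the middle pad, centre about (325,240).

Call:
{"api": "arm_command", "payload": {
  "moves": "0 0 0.05 0 0 0 0;0 0 0.1 0 0 0 0;0 0 0.16 0 0 0 0;0 0 0.16 0 0 0 0;0 0 0.16 0 0 0 0"
}}

```text
time: 7.6
eef_pos: [0.6158, -0.0372, 0.085]
eef_rot: [-180.0, 0.0, 16.5]
ft_force: [-0.5, -0.2, 1.6]
opening: 0.0
grip_force: 0.3
```

Call:
{"api": "arm_command", "payload": {
  "moves": "0 0 0.02 0 0 0 0;0 0 0.04 0 0 0 0;0 0 0.04 0 0 0 0;0 0 0.04 0 0 0 0;0 0 0.04 0 0 0 0"
}}

```text
time: 8.1
eef_pos: [0.6162, -0.0372, 0.0814]
eef_rot: [180.0, -0.0, 16.5]
ft_force: [-1.1, 0.3, 1.1]
opening: 0.0001
grip_force: 1.1
```

The middle mount looks soft, at about 0.4 N/mm. Now the right.

Call:
{"api": "arm_command", "payload": {
  "moves": "0 0 -0.5 0 0 0 0;0 0 -0.8 0 0 0 0;-0.3 0.5 -0.8 0 0 0 0;-0.65 0.95 -0.8 0 0 0 0;-0.65 0.95 -0.8 0 0 0 0"
}}

```text
time: 8.6
eef_pos: [0.5786, -0.1534, 0.1611]
eef_rot: [179.8, 0.1, 16.2]
ft_force: [-0.7, -0.4, -0.8]
opening: 0.0002
grip_force: 0.0
```

Call:
{"api": "arm_command", "payload": {
  "moves": "-0.3 0.5 0 0 0 0 0;-0.65 0.95 0 0 0 0 0;-0.65 0.95 0 0 0 0 0;-0.65 0.95 0.3 0 0 0 0;-0.65 0.95 0.6 0 0 0 0;-0.65 0.95 0.6 0 0 0 0;-0.65 0.95 0.6 0 0 0 0"
}}

```text
time: 9.3
eef_pos: [0.5456, -0.2557, 0.1014]
eef_rot: [-179.9, 0.0, 16.6]
ft_force: [0.1, 0.1, 0.2]
opening: -0.0001
grip_force: 0.0
```

```bash
python3 - <<'E'
from h import *
s=robot.state();print(s['eef_pos'],s['ft_force'])
im=robot.snapshot('wrist');cv2.imwrite('pics/w5.png',im[:,:,::-1])
E
```

```text
[ 0.54559546 -0.2557058   0.10142612] [0.05558357 0.14782935 0.15454587]
```

View pics/w5.png

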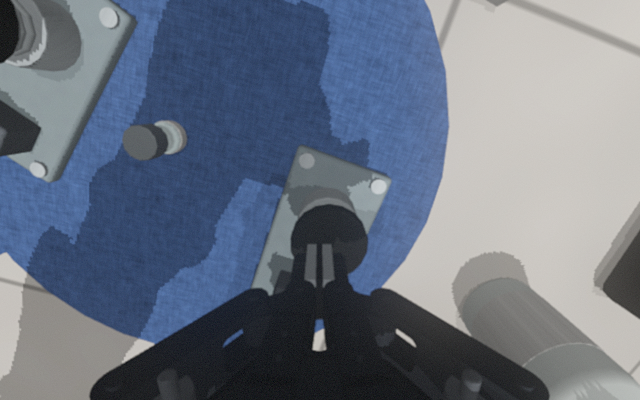

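Fingertips are over the right pad, centre about (330,240).

Call:
{"api": "arm_command", "payload": {
  "moves": "0 0 0.05 0 0 0 0;0 0 0.1 0 0 0 0;0 0 0.16 0 0 0 0;0 0 0.16 0 0 0 0;0 0 0.16 0 0 0 0"
}}

```text
time: 9.85
eef_pos: [0.5456, -0.2563, 0.0854]
eef_rot: [180.0, 0.0, 16.5]
ft_force: [-0.0, -0.7, 1.9]
opening: 0.0001
grip_force: 0.7
```

Call:
{"api": "arm_command", "payload": {
  "moves": "0 0 0.02 0 0 0 0;0 0 0.04 0 0 0 0;0 0 0.04 0 0 0 0;0 0 0.04 0 0 0 0;0 0 0.04 0 0 0 0"
}}

```text
time: 10.35
eef_pos: [0.5457, -0.2563, 0.0815]
eef_rot: [180.0, -0.0, 16.5]
ft_force: [-1.0, 0.1, 5.8]
opening: 0.0002
grip_force: 2.5
```

The right mount is about 1.0 N/mm, so the middle one is the softest. I go to the middle tag and stop a little short to measure it.

Call:
{"api": "arm_command", "payload": {
  "moves": "0 0 -0.5 0 0 0 0;0 0 -1 0 0 0 0;-0.1 -0.5 -1 0 0 0 0;-0.1 -1 -1 0 0 0 0;-0.1 -1 -1 0 0 0 0"
}}

```text
time: 10.85
eef_pos: [0.5058, -0.1565, 0.1817]
eef_rot: [-179.9, 0.0, 17.0]
ft_force: [0.6, 0.0, 0.9]
opening: 0.0001
grip_force: 0.0
```

Call:
{"api": "arm_command", "payload": {
  "moves": "-0.1 -0.5 0 0 0 0 0;-0.1 -1 0 0 0 0 0;-0.1 -1 0 0 0 0 0;-0.1 -1 0 0 0 0 0;-0.1 -1 0 0 0 0 0;-0.1 -1 0 0 0 0 0"
}}

```text
time: 11.45
eef_pos: [0.4698, -0.0717, 0.181]
eef_rot: [180.0, 0.0, 16.4]
ft_force: [-0.2, -0.3, -0.6]
opening: -0.0001
grip_force: 0.0
```

```bash
python3 - <<'E'
from h import *
s=robot.state();print(s['eef_pos'],s['eef_rot'])
im=robot.snapshot('wrist');cv2.imwrite('pics/w6.png',im[:,:,::-1])
for uv in [(0.615,-.038,.07),(.545,-.013,.1)]: print(uv)
E
```

```text
[ 0.46976115 -0.07165414  0.18104295] [1.79994073e+02 1.91505692e-02 1.64164945e+01]
(0.615, -0.038, 0.07)
(0.545, -0.013, 0.1)
```

View pics/w6.png

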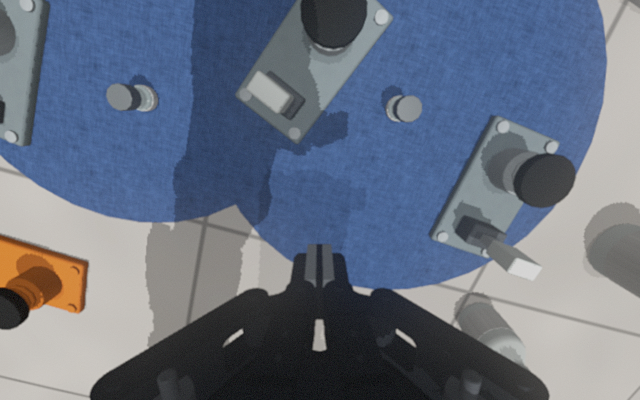

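The middle tag's top is at (270,90).

```bash
python3 - <<'E'
from h import *
s=robot.state();print(s['eef_pos'])
for uv,z in [((270,90),.1),((336,14),.07),((522,267),.1),((543,180),.07)]: print(at_z('wrist',uv,z,s).round(3))
M=R.from_euler('xyz',s['eef_rot'],degrees=True).as_matrix()
print(M.T@(np.array([.546,-.014,.13])-s['eef_pos'])*10)
E
```

```text
[ 0.46973273 -0.0715212   0.18105278]
[ 0.549 -0.011  0.1  ]
[ 0.614 -0.04   0.07 ]
[ 0.473 -0.251  0.1  ]
[ 0.546 -0.254  0.07 ]
[ 0.89434102 -0.33611546  0.51025261]
```

Call:
{"api": "arm_command", "payload": {
  "moves": "0.5 -0.2 0 0 0 0 0;0.91 -0.345 0 0 0 0 0;0.91 -0.345 0.2 0 0 0 0;0.91 -0.345 0.5 0 0 0 0;0.91 -0.345 0.5 0 0 0 0;0.91 -0.345 0.5 0 0 0 0"
}}

```text
time: 12.1
eef_pos: [0.5466, -0.012, 0.1312]
eef_rot: [-180.0, 0.1, 16.5]
ft_force: [0.2, 0.3, 0.3]
opening: -0.0002
grip_force: 0.0
```

```bash
python3 - <<'E'
from h import *
s=robot.state();print(s['eef_pos'],s['ft_force'])
im=robot.snapshot('wrist');s2=robot.snapshot('side')[150:290,190:370]
a=im[180:400,180:460]
b=cv2.resize(s2,None,fx=2.2,fy=2.2,interpolation=cv2.INTER_CUBIC)[:308]
a=cv2.resize(a,(392,308)); cv2.imwrite('pics/w7.png',np.hstack([a,b])[:,:,::-1])
E
```

```text
[ 0.54663502 -0.01196327  0.13119388] [0.21192981 0.30489893 0.31109727]
```

View pics/w7.png

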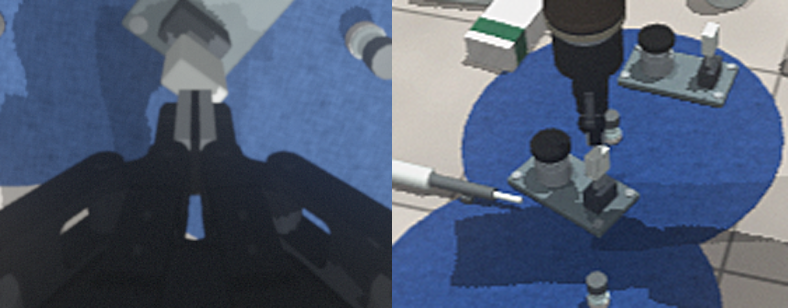

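The fingertips stand right above the middle tag in both views. Pressing now.

Call:
{"api": "arm_command", "payload": {
  "moves": "0 0 0.05 0 0 0 0;0 0 0.1 0 0 0 0;0 0 0.15 0 0 0 0;0 0 0.18 0 0 0 0;0 0 0.18 0 0 0 0"
}}

```text
time: 12.7
eef_pos: [0.5467, -0.0113, 0.1129]
eef_rot: [-180.0, 0.0, 16.5]
ft_force: [0.5, -0.3, 0.4]
opening: 0.0
grip_force: 0.0
```

Call:
{"api": "arm_command", "payload": {
  "moves": "0 0 0.03 0 0 0 0;0 0 0.06 0 0 0 0;0 0 0.09 0 0 0 0;0 0 0.09 0 0 0 0;0 0 0.09 0 0 0 0"
}}

```text
time: 13.2
eef_pos: [0.5467, -0.0112, 0.1041]
eef_rot: [-180.0, 0.0, 16.5]
ft_force: [-0.3, -0.2, 0.2]
opening: -0.0001
grip_force: 0.0
```

Call:
{"api": "arm_command", "payload": {
  "moves": "0 0 0.02 0 0 0 0;0 0 0.04 0 0 0 0;0 0 0.04 0 0 0 0;0 0 0.04 0 0 0 0"
}}

```text
time: 13.6
eef_pos: [0.547, -0.0112, 0.1019]
eef_rot: [179.9, -0.0, 16.5]
ft_force: [-6.9, -0.6, 21.7]
opening: -0.0002
grip_force: 11.1
```

The tips bottomed at 0.102 with 22 N, so the tag is fully down. Withdrawing.

Call:
{"api": "arm_command", "payload": {
  "moves": "0 0 -0.2 0 0 0 0;0 0 -0.5 0 0 0 0;0 0 -0.9 0 0 0 0;-0.5 0 -1 0 0 0 0;-1 0 -1 0 0 0 0;-1 0 -1 0 0 0 0;-1 0 -1 0 0 0 0;-1 0 -1 0 0 0 0"
}}

```text
time: 14.4
eef_pos: [0.452, -0.0396, 0.2006]
eef_rot: [180.0, -0.1, 16.5]
ft_force: [0.2, -0.4, 0.4]
opening: -0.0001
grip_force: 0.0
```

```bash
python3 - <<'E'
from h import *
s=robot.state();print(s['eef_pos'],s['ft_force'])
b=robot.snapshot('side')[130:380,190:390]
cv2.imwrite('pics/s8.png',cv2.resize(b,None,fx=2.4,fy=2.4,interpolation=cv2.INTER_CUBIC)[:,:,::-1])
E
```

```text
[ 0.45201513 -0.03958031  0.20060526] [ 0.23581182 -0.35075342  0.35283513]
```

View pics/s8.png

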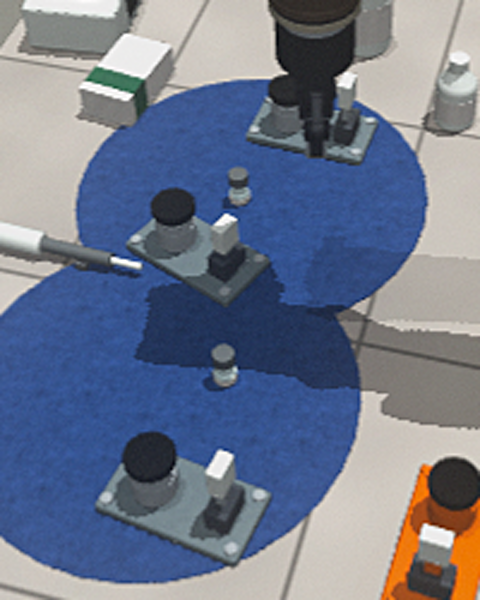

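The mounts look undisturbed, but the middle tag's travel (white block at about (225,233)) is hard to judge. I compare rows numerically with the first side picture.

```bash
python3 - <<'E'
from h import *
a=cv2.imread('pics/side0.png'); b=robot.snapshot('side')[:,:,::-1]
c=robot.calibration('side')
for z in (.1,.085): print(cv2.projectPoints(np.array([[.546,-.012,z],[.452,.278,z]]),np.array(c['rvec']),np.array(c['tvec']),np.array([[c['fx'],0,c['cx']],[0,c['fy'],c['cy']],[0,0,1.]]),np.array([c['k1'],0,0,0]))[0].round(1).tolist())
for n,(u0,u1,v0,v1) in {'M':(272,295,205,250),'L':(270,295,308,352)}.items():
    for im in (a,b):
        m=(im[v0:v1,u0:u1].min(2)>115); r,cc=np.nonzero(m); print(n,m.sum(),r.min()+v0,np.median(r)+v0,[''.join('#' if x else '.' for x in row) for row in m[:26]] if n=='M' else '')
E
```

```text
[[[282.8, 218.3]], [[283.1, 321.5]]]
[[[283.2, 222.3]], [[283.5, 325.3]]]
M 213 208 224.0 ['.......................', '.......................', '.......................', '....................#..', '..............#..##.##.', '..............#....###.', '..............########.', '..............########.', '...............#.###...', '...............#####...', '...........###.........', '..........######.......', '.........########......', '........########.......', '.......########........', '.....#########.........', '#....########..........', '##....######...#.......', '####.....##............', '..###.......###........', '.#..#.....#....#.......', '....#....###...........', '..##......###..........', '...........#.#.........', '..........#.#..........', '....#..##..#...........']
M 200 208 225.0 ['.......................', '.......................', '.......................', '....................#..', '..............#.######.', '..............#....###.', '..............########.', '..............########.', '...............#####...', '...............#####...', '.......................', '.......................', '.......................', '.......................', '...........###.........', '..........######.......', '#........########......', '###.....########.......', '####...########........', '.#############.........', '.############..........', '..##########...........', '..###....##............', '...##....##............', '...##....##.....#......', '...##...##.............']
L 216 317 330.5 
L 349 317 332.0
```

The middle tag's top moved 4 px down, which matches 15 mm. Handing in.

```bash
python3 -c "
from station import robot
print(robot.hand_in())"
```

```text
the job is handed in; nothing more can be done
None
```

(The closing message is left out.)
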